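# Set the slab roller to its marks

### The job

A stone slab will be balanced on the wooden roller. Push the roller with the fingertips so that it rolls along its board and comes to rest in line with the two dark pointers, lying squarely between their tips. Let it roll rather than slide, never grip it or lift it off the board, then let go of it, and leave the other things on the bench where they are.

Things in the scene. Friction and masses are not known exactly. Their poses are not given: they have to be found in the camera images.
- roller: Loose dark polished wooden roller: solid cylinder, diameter 56, length 110 mm, about 0.28 kg, steel band near each end, lying on the board. Origin at its centre, 40 mm above the bench. x axis along its length, z up at the start, turning as it rolls. Starts 125 to 215 mm from the pointers on either side, nearly square. Rolls easily when pushed at half height or a little above; soon stops by itself.
- pointers: Two dark steel pointers fixed on the board's long edges, facing each other, a thin dark line between the tips. Origin midway between them, on the bench, 12 mm below the board's top. x axis along the line through both tips; y axis along the board (the roller must roll to +y or -y). Each is 16 mm wide, rises 7 mm above the board, tip 71 mm from the origin, back 93 mm.
- board: Plain wooden board fixed on the bench, 190 (x) by 360 (y, the rolling direction) by 12 mm, with a rounded strip 12 mm wide and 8 mm high across each end. Origin at the centre of its underside. Solid round it: a wall shelf over the bench beyond world x = 0.68 m, a clamp jaw 33 mm high at the bench's front edge near y = 0.02 m, tall steel beams at x = 0.4, y = -0.5 m and beyond.
- tape_measure: Bystander: yellow tape measure, 55x85x62 mm, on the bench right of the board. Origin under its middle.
- sand_block: Bystander: pale sanding block, 66x79x30 mm, on the bench right of the board. Origin under its middle.
- wood_wedge: Bystander: loose wooden wedge, 110x34 mm and 26 mm high, lying on the bench close along the board's right (-y) end. Origin under its middle.

How it is judged:
By the outcome, as a careful person would: the job done as asked, in the order asked, and still so for the second after the job is handed in, with the robot touching nothing.
It also fails if it takes over 64 s, if anything falls off the work surface, if the arm or the gripper's body presses on something with over 40 N, if the wrist force passes 120 N, or if a joint passes its speed limit or range.

### The arm

A 6-joint arm with a two-finger parallel gripper is mounted at the origin on a cart in front of the work surface, level with it; the furniture and walls round the work are solid. World frame = base frame: x ahead of the robot, y to its left, z up, the work surface at z = 0. Lengths are in m, angles in rad, forces in N, time in s.
With the tool pointing down it reaches from about 0.25 to 0.775 m from the base axis. Payload 4 kg.
Tool frame: the origin (TCP) lies at the very end of the fingers, on their centre line; the grasp point (between the pads) lies 19 mm behind it; z points along the fingers, y is the line along which they close (so a half turn about z gives the same grasp; the last joint's range is limited). The gripper opens to 94 mm and grips with 3 to 60 N. Pads are 16 mm wide; open, the fingers measure 119 mm over their backs; the gripper's body (75 mm by 177 mm) begins 78 mm behind the grasp point.
Start: joints at [1.048, 0.087, 1.371, -0, 1.684, -0.103], TCP at [0.224, 0.502, 0.206] pointing down, gripper open.
Joint ranges: [-3.1, 3.1], [-0.76, 2.03], [0.27, 2.55], [-1.08, 4.22], [0.17, 2.65], [-2.57, 2.57]. Speed limits (rad/s): [2.79, 2.79, 3.14, 3.14, 3.14, 3.14].

### API

Orientations are given as a unit quaternion [x, y, z, w].
In Python, from bench import robot, capture gives the robot as it stands. The module is installed in compiled form; this text tells all that it offers.
- The arm moves only by the tool play_rows, never from a script. Its argument "steps" is one flat list of numbers, 7 for each row, row after row: the turn, a rotation vector about the tool's x, y, z in rad, then the shift along the tool's x, y, z in m, then the finger opening in m, from 0 to 0.094. In form: [wx, wy, wz, x, y, z, fingers, wx, wy, wz, x, y, z, fingers, ...]. A call has 1 to 8 rows; each row is the pose to reach, as a shift and turn from the pose commanded when the call began, along the tool's axes at that moment; what a row does not reach only later rows make up. A row lasts 1/8 s, in which the tool goes at most 62.5 mm and 10.7 degrees, less where a joint would pass 70% of its speed; a pose out of reach is approached as far as the arm can. A call with a gripper value outside its range is refused whole. The fingers move at their own pace and stop on an object; the grip force is fixed at half the most. Time passes only in rows, so rows that repeat a pose let the fingers close. It gives the time, the measured TCP pose, the force, the opening and the grip force at its end, in the units of the state.
- robot.observe(): the state, without advancing time (a new reading comes with each control period).
- capture(name): name is "side" or "top" or "wrist"; returns a dict with "image" (400x640x3 uint8, blue, green, red), "fovy" (degrees; the focal length in pixels is half the picture's height over the tangent of half this angle, whatever the lens; pixels are square), "cx", "cy" (the principal point, pixels), "world_to_cam" (4x4, takes a point from world to camera coordinates); the wrist camera has in their place "hand_eye" (4x4, takes a point from camera to tool coordinates, whose origin is the TCP and whose axes are the flange's). Camera axes: x right, y up, looking along -z (the intrinsics and any distortion apply to the point x, -y, -z); pixel columns grow to the right and rows downward; lengths in m; the calibration is good to about 2 mm. A picture is of the moment at which its call begins: read the wrist's pose just before it. There is no depth.
- robot.close_job(): hands the job in; it is judged then, once.
The state is a dict: "t": time; "joint_positions": joint angles; "qd": joint speeds; "effort": joint torques, N m; "tcp_pos": TCP position; "ee_rot": TCP orientation; "ft_force": force on the tool from outside, world axes, zero at the start; "torque": the same for the moment, N m; "width": finger opening in m; "grip_force": force on a finger pad.
Only numpy, scipy, OpenCV 4.12 (cv2) and the standard library are available. Lean on these libraries where they do the work, as an engineer would, in place of code of your own. Each camera call takes 0.05 s, during which the arm holds its last target. There are 200 camera calls.

## Working session

There is one attempt and no reset: what is moved stays moved. The work goes in short steps, Python scripts to look and compute and a tool call to move; the robot and the scene stay as the last step left them, time stands still between calls to the robot, and variables do not carry over. Pictures are saved under pics/ and viewed, at most 10 in all, crops included, and the job is handed in when it is done.

Besides the shell and the picture viewer there is one more tool, called by a JSON object that holds its "api" and its "payload". play_rows: Moves the arm, as the interface text tells. Its arguments: {"type":"object","properties":{"steps":{"type":"array"}},"required":["steps"]}

```bash
mkdir -p pics
python3 - <<'E'
from bench import robot,capture
import cv2,numpy as np
for n in("top","side"):
    c=capture(n);cv2.imwrite(f"pics/{n}0.png",c["image"])
    print(n,{k:(np.round(v,4).tolist() if not isinstance(v,(int,float)) else v) for k,v in c.items() if k!="image"})
s=robot.observe();print(s["t"],s["tcp_pos"],s["ee_rot"],s["ft_force"])
E
```

```text
top {'fovy': 42.23923103839058, 'cx': 317.29978829453063, 'cy': 197.69779188497725, 'world_to_cam': [[0.0145, -0.9999, -0.0058, 0.0877], [0.9977, 0.014, 0.0666, -0.5598], [-0.0666, -0.0067, 0.9978, -1.2772], [0.0, 0.0, 0.0, 1.0]]}
side {'fovy': 53.744255142030966, 'cx': 317.14500610100805, 'cy': 197.383379781056, 'world_to_cam': [[-0.9999, 0.0083, -0.0077, 0.5518], [-0.0103, -0.3813, 0.9244, -0.0411], [0.0047, 0.9244, 0.3813, -1.1183], [0.0, 0.0, 0.0, 1.0]]}
0.1 [0.22391718 0.50181763 0.20443368] [ 2.08355922e-01  9.78052577e-01 -9.34919346e-04 -3.02915705e-04] [ 0.18028459 -0.55753422  0.34799077]
```

View pics/top0.png

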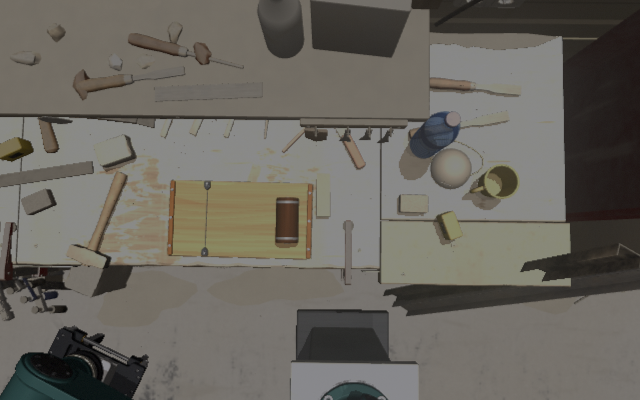

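View pics/side0.png

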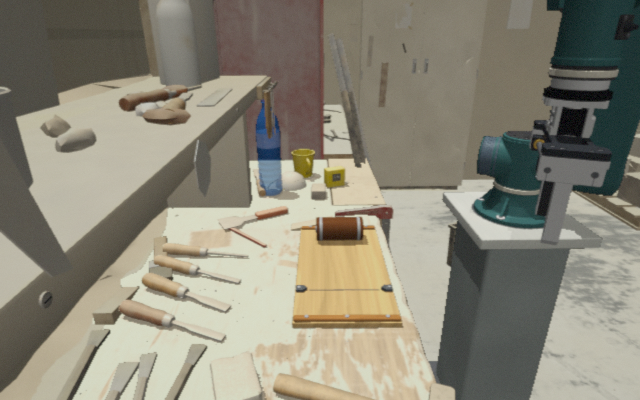

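Run:
```python
import cv2
im=cv2.imread("pics/top0.png")[170:270,160:340]
cv2.imwrite("pics/crop0.png",cv2.resize(cv2.convertScaleAbs(im,alpha=1.6),None,fx=4.4,fy=4.4,interpolation=cv2.INTER_CUBIC))
```

```text
(no output)
```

View pics/crop0.png

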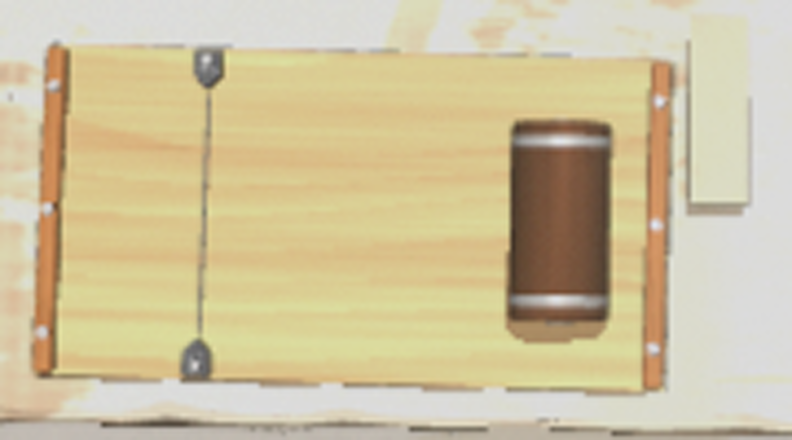

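```bash
cat > h.py <<'E'
import numpy as np,cv2
from bench import robot,capture
def ray(c,u,v,z):
    f=200/np.tan(np.radians(c["fovy"]/2));T=c["world_to_cam"]
    d=T[:3,:3].T@np.array([(u-c["cx"])/f,-(v-c["cy"])/f,-1.]);o=-T[:3,:3].T@T[:3,3]
    return o+d*(z-o[2])/d[2]
def proj(c,p):
    f=200/np.tan(np.radians(c["fovy"]/2));q=c["world_to_cam"]@np.r_[p,1]
    return np.array([c["cx"]-f*q[0]/q[2],c["cy"]+f*q[1]/q[2]])
E
python3 - <<'E'
from h import *
c=capture("top")
def P(u,v,z): return ray(c,(u+.5)/4.4-.5+160,(v+.5)/4.4-.5+170,z)
for n,u,v,z in[("tipF",208,88,.015),("tipN",200,339,.015),("bF-l",66,46,.012),("bF-r",655,59,.012),("bN-l",52,376,.012),("bN-r",645,389,.012),
 ("band F l",513,141,.04),("band F r",611,141,.04),("band N l",510,300,.04),("band N r",608,300,.04),("end F",562,121,.05),("end N",559,322,.05),("wedge tl",690,15,.026),("wedge br",748,205,.026)]: print(n,P(u,v,z).round(4))
s=robot.observe()
from scipy.spatial.transform import Rotation as R
print(R.from_quat(s["ee_rot"]).as_matrix().round(3),s["width"])
E
```

```text
tipF [0.5752 0.3738 0.015 ]
tipN [0.4322 0.3743 0.015 ]
bF-l [0.5985 0.4568 0.012 ]
bF-r [0.5957 0.1185 0.012 ]
bN-l [0.4099 0.4586 0.012 ]
bN-r [0.4075 0.1213 0.012 ]
band F l [0.5458 0.1966 0.04  ]
band F r [0.5466 0.1417 0.04  ]
band N l [0.4571 0.1965 0.04  ]
band N r [0.4579 0.1419 0.04  ]
end F [0.5568 0.1687 0.05  ]
end N [0.4455 0.1683 0.05  ]
wedge tl [0.6197 0.0987 0.026 ]
wedge br [0.5123 0.0644 0.026 ]
[[-0.913  0.408 -0.001]
 [ 0.408  0.913 -0.001]
 [ 0.    -0.002 -1.   ]] 0.09408033320469462
```

{"api": "play_rows", "payload": {"steps": [0, 0, 1.157, -0.41, -0.233, 0.065, 0.05, 0, 0, 1.157, -0.41, -0.233, 0.065, 0.05, 0, 0, 1.157, -0.41, -0.233, 0.065, 0.05, 0, 0, 1.157, -0.41, -0.233, 0.065, 0.05, 0, 0, 1.157, -0.41, -0.233, 0.065, 0.05, 0, 0, 1.157, -0.41, -0.233, 0.065, 0.05, 0, 0, 1.157, -0.41, -0.233, 0.065, 0.05, 0, 0, 1.157, -0.41, -0.233, 0.065, 0.05]}}

```text
t: 1.15
tcp_pos: [0.5044, 0.1198, 0.1395]
ee_rot: [0.71, 0.704, -0.0, -0.0]
ft_force: [0.2, 0.3, -0.5]
width: 0.0501
grip_force: 0.0
```

{"api": "play_rows", "payload": {"steps": [0, 0, 0, 0, 0, 0, 0.05, 0, 0, 0, 0, 0, 0, 0.05]}}

```text
t: 1.4
tcp_pos: [0.5031, 0.1229, 0.1403]
ee_rot: [0.709, 0.705, -0.0, -0.001]
ft_force: [0.8, 0.0, -0.2]
width: 0.0501
grip_force: 0.0
```

```bash
cat >> h.py <<'E'
from scipy.spatial.transform import Rotation as R
def goal(p,yaw):
    "tool-frame shift/turn to reach world TCP p, tool y axis at yaw deg from +x, pointing down"
    s=robot.observe();M=R.from_quat(s["ee_rot"]);a=np.radians(yaw)
    y=[np.cos(a),np.sin(a),0];x=[-np.sin(a),np.cos(a),0]
    G=R.from_matrix(np.c_[x,y,[0,0,-1]])
    print("t",round(s["t"],2),"tcp",s["tcp_pos"].round(4),"w",round(s["width"],3),"F",s["ft_force"].round(1))
    print("turn",(M.inv()*G).as_rotvec().round(4),"shift",M.inv().apply(np.array(p)-s["tcp_pos"]).round(4))
E
python3 -c "
from h import *
goal([.502,.124,.032],-.4)"
```

```text
t 1.4 tcp [0.5031 0.1229 0.1403] w 0.05 F [ 0.8  0.  -0.2]
turn [-0.0009 -0.0006  0.001 ] shift [ 0.0011 -0.001   0.1083]
```

Aligned; descend behind the roller.

{"api": "play_rows", "payload": {"steps": [0, 0, 0, 0, -0.001, 0.05, 0.05, 0, 0, 0, 0, -0.001, 0.09, 0.05, 0, 0, 0, 0, -0.001, 0.106, 0.05, 0, 0, 0, 0, -0.001, 0.106, 0.05]}}

```text
t: 1.9
tcp_pos: [0.5017, 0.1233, 0.0341]
ee_rot: [0.709, 0.706, -0.001, -0.001]
ft_force: [-0.6, 0.2, -0.0]
width: 0.0497
grip_force: 0.0
```

Run:
```python
from h import *
goal([.503,.33,.034],-.4)
c=capture("side");im=c["image"][190:330,280:410]
cv2.imwrite("pics/s1.png",cv2.resize(cv2.convertScaleAbs(im,alpha=1.5),None,fx=4,fy=4,interpolation=cv2.INTER_CUBIC))
```

```text
t 1.9 tcp [0.5017 0.1233 0.0341] w 0.05 F [-0.6  0.2 -0. ]
turn [-0.0015 -0.0001  0.0025] shift [2.067e-01 3.000e-04 1.000e-04]
```

View pics/s1.png

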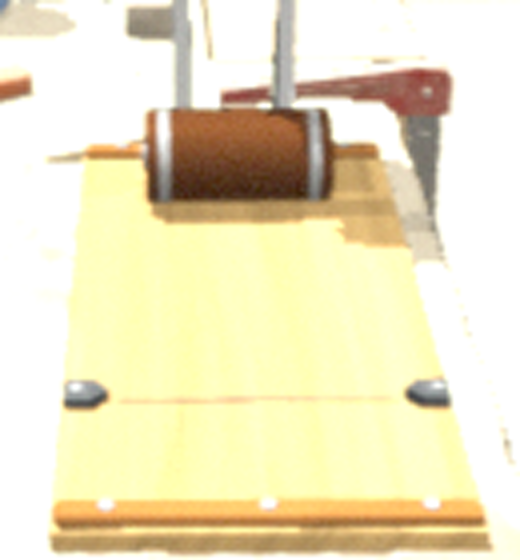

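{"api": "play_rows", "payload": {"steps": [0, 0, 0, 0.004, 0, 0, 0.05, 0, 0, 0, 0.008, 0, 0, 0.05, 0, 0, 0, 0.014, 0, 0, 0.05, 0, 0, 0, 0.021, 0, 0, 0.05, 0, 0, 0, 0.028, 0, 0, 0.05, 0, 0, 0, 0.036, 0, 0, 0.05, 0, 0, 0, 0.044, 0, 0, 0.05, 0, 0, 0, 0.052, 0, 0, 0.05]}}

```text
t: 2.95
tcp_pos: [0.5029, 0.175, 0.0344]
ee_rot: [0.709, 0.705, -0.0, -0.0]
ft_force: [0.3, -0.8, -0.4]
width: 0.0501
grip_force: 0.1
```

{"api": "play_rows", "payload": {"steps": [0, 0, 0, 0.008, 0, 0, 0.05, 0, 0, 0, 0.016, 0, 0, 0.05, 0, 0, 0, 0.024, 0, 0, 0.05, 0, 0, 0, 0.032, 0, 0, 0.05, 0, 0, 0, 0.04, 0, 0, 0.05, 0, 0, 0, 0.048, 0, 0, 0.05, 0, 0, 0, 0.056, 0, 0, 0.05, 0, 0, 0, 0.064, 0, 0, 0.05]}}

```text
t: 3.95
tcp_pos: [0.5033, 0.2389, 0.0345]
ee_rot: [0.709, 0.705, 0.0, -0.0]
ft_force: [-0.7, -1.1, -0.4]
width: 0.0497
grip_force: 0.1
```

{"api": "play_rows", "payload": {"steps": [0, 0, 0, 0.008, 0, 0, 0.05, 0, 0, 0, 0.016, 0, 0, 0.05, 0, 0, 0, 0.023, 0, 0, 0.05, 0, 0, 0, 0.03, 0, 0, 0.05, 0, 0, 0, 0.036, 0, 0, 0.05, 0, 0, 0, 0.041, 0, 0, 0.05, 0, 0, 0, 0.045, 0, 0, 0.05, 0, 0, 0, 0.048, 0, 0, 0.05]}}

```text
t: 4.95
tcp_pos: [0.5036, 0.2866, 0.0345]
ee_rot: [0.709, 0.705, 0.0, -0.0]
ft_force: [-0.6, 0.1, 0.5]
width: 0.0499
grip_force: 0.0
```

{"api": "play_rows", "payload": {"steps": [0, 0, 0, 0.002, 0, 0, 0.05, 0, 0, 0, 0.003, 0, 0, 0.05, 0, 0, 0, 0.003, 0, 0, 0.05, 0, 0, 0, 0.003, 0, 0, 0.05]}}

```text
t: 5.45
tcp_pos: [0.5036, 0.2893, 0.0345]
ee_rot: [0.709, 0.705, 0.0, -0.0]
ft_force: [-0.3, 0.2, 0.2]
width: 0.0501
grip_force: 0.0
```

Run:
```python
from h import *
goal([.503,.338,.034],-.4)
c=capture("side");im=c["image"][190:330,280:410]
a=cv2.resize(cv2.convertScaleAbs(im,alpha=1.5),None,fx=4,fy=4,interpolation=cv2.INTER_CUBIC)
c=capture("top");im=c["image"][170:270,160:250]
b=cv2.resize(cv2.convertScaleAbs(im,alpha=1.6),None,fx=3,fy=3,interpolation=cv2.INTER_CUBIC)
b=cv2.copyMakeBorder(b,0,a.shape[0]-b.shape[0],0,0,cv2.BORDER_CONSTANT)
cv2.imwrite("pics/s2.png",np.hstack([a,b]))
```

```text
t 5.45 tcp [0.5036 0.2893 0.0345] w 0.05 F [-0.3  0.2  0.2]
turn [ 0.     -0.      0.0009] shift [ 0.0487 -0.0009  0.0005]
```

View pics/s2.png

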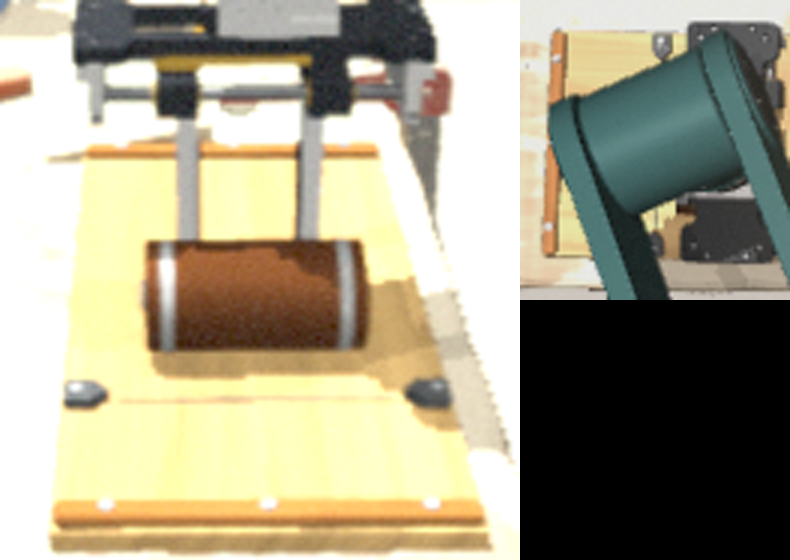

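```bash
cat >> h.py <<'E'
def sil(c,y0,x=.503):
    a=np.linspace(0,2*np.pi,721)
    r=[proj(c,[x,y0+.028*np.cos(t),.04+.028*np.sin(t)])[1] for t in a]
    return min(r),max(r)
E
python3 - <<'E'
from h import *
c=capture("side")
px=lambda u,v:((u+.5)/4-.5+280,(v+.5)/4-.5+190)
print("line",ray(c,*px(250,401),.012),ray(c,*px(120,400),.012),ray(c,*px(385,401),.012))
print("tips",ray(c,*px(107,394),.0155),ray(c,*px(406,394),.0155))
print("obs",px(0,241)[1],px(0,349)[1])
for y in(.325,.33,.335,.34,.345):print(y,sil(c,y))
for u in(147,368):print(ray(c,*px(u,295),.04))
E
```

```text
line [0.50653155 0.37662932 0.012     ] [0.56938541 0.37462293 0.012     ] [0.44140883 0.37786879 0.012     ]
tips [0.57561953 0.37454161 0.0155    ] [0.43136074 0.37730114 0.0155    ]
obs 249.875 276.875
0.325 (np.float64(249.1675039930752), np.float64(277.1858161733241))
0.33 (np.float64(250.4083528727242), np.float64(278.60524341514645))
0.335 (np.float64(251.66363692103113), np.float64(280.0413792077791))
0.34 (np.float64(252.93323385556062), np.float64(281.4949471160393))
0.345 (np.float64(254.2177562010858), np.float64(282.9658531910023))
[0.55574929 0.32496604 0.04      ]
[0.44400206 0.32727318 0.04      ]
```

{"api": "play_rows", "payload": {"steps": [0, 0, 0, 0.004, 0, 0, 0.05, 0, 0, 0, 0.01, 0, 0, 0.05, 0, 0, 0, 0.017, 0, 0, 0.05, 0, 0, 0, 0.024, 0, 0, 0.05, 0, 0, 0, 0.03, 0, 0, 0.05, 0, 0, 0, 0.035, 0, 0, 0.05, 0, 0, 0, 0.039, 0, 0, 0.05, 0, 0, 0, 0.042, 0, 0, 0.05]}}

```text
t: 6.6
tcp_pos: [0.5039, 0.3316, 0.0345]
ee_rot: [0.709, 0.705, 0.0, -0.0]
ft_force: [0.2, 0.0, -0.6]
width: 0.0505
grip_force: 0.0
```

{"api": "play_rows", "payload": {"steps": [0, 0, 0, 0.001, 0, 0, 0.05, 0, 0, 0, 0.001, 0, 0, 0.05, 0, 0, 0, 0.001, 0, 0, 0.05, 0, 0, 0, 0.001, 0, 0, 0.05]}}

```text
t: 7.1
tcp_pos: [0.5039, 0.3323, 0.0345]
ee_rot: [0.709, 0.705, 0.0, -0.0]
ft_force: [-0.2, -0.1, 0.7]
width: 0.05
grip_force: 0.0
```

Run:
```python
from h import *
goal([.503,.338,.034],-.4)
c=capture("side");im=c["image"][240:310,285:405]
a=cv2.resize(cv2.convertScaleAbs(im,alpha=1.5),None,fx=6,fy=6,interpolation=cv2.INTER_CUBIC)
cv2.imwrite("pics/s3.png",a)
```

```text
t 7.1 tcp [0.5039 0.3323 0.0345] w 0.05 F [-0.2 -0.1  0.7]
turn [ 0.     -0.0001  0.0008] shift [ 0.0057 -0.0009  0.0005]
```

View pics/s3.png

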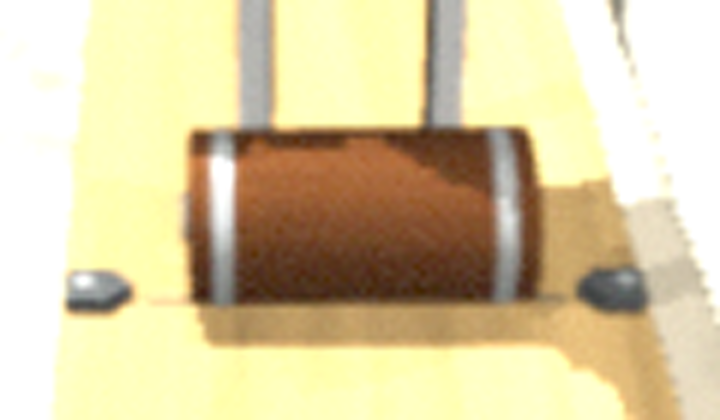

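{"api": "play_rows", "payload": {"steps": [0, 0, 0, 0.001, 0, 0, 0.05, 0, 0, 0, 0.002, 0, 0, 0.05, 0, 0, 0, 0.003, 0, 0, 0.05, 0, 0, 0, 0.004, 0, 0, 0.05, 0, 0, 0, 0.0045, 0, 0, 0.05, 0, 0, 0, 0.0045, 0, 0, 0.05]}}

```text
t: 7.9
tcp_pos: [0.5039, 0.337, 0.0345]
ee_rot: [0.709, 0.705, 0.0, -0.0]
ft_force: [0.3, 0.0, -0.8]
width: 0.0501
grip_force: 0.0
```

{"api": "play_rows", "payload": {"steps": [0, 0, 0, -0.01, 0, 0, 0.05, 0, 0, 0, -0.06, 0, -0.02, 0.05, 0, 0, 0, -0.12, 0, -0.05, 0.05, 0, 0, 0, -0.18, 0, -0.07, 0.05, 0, 0, 0, -0.24, 0, -0.09, 0.05, 0, 0, 0, -0.3, 0, -0.09, 0.05, 0, 0, 0, -0.3, 0, -0.09, 0.05]}}

```text
t: 8.78
tcp_pos: [0.502, 0.0327, 0.1251]
ee_rot: [0.712, 0.703, 0.0, 0.001]
ft_force: [0.3, -0.6, 0.8]
width: 0.05
grip_force: 0.0
```

Run:
```python
from h import *
goal([.503,.3,.034],-.4)
c=capture("side");im=c["image"][250:310,285:405]
a=cv2.resize(cv2.convertScaleAbs(im,alpha=1.5),None,fx=6,fy=6,interpolation=cv2.INTER_CUBIC)[:280]
c=capture("top");im=c["image"][176:266,165:255]
b=cv2.resize(cv2.convertScaleAbs(im,alpha=1.6),None,fx=6,fy=6,interpolation=cv2.INTER_CUBIC)
cv2.imwrite("pics/s4.png",a);cv2.imwrite("pics/t4.png",b)
```

```text
t 8.78 tcp [0.502  0.0327 0.1251] w 0.05 F [ 0.3 -0.6  0.8]
turn [ 0.0013  0.0011 -0.0058] shift [ 0.2674 -0.0025  0.0908]
```

View pics/t4.png

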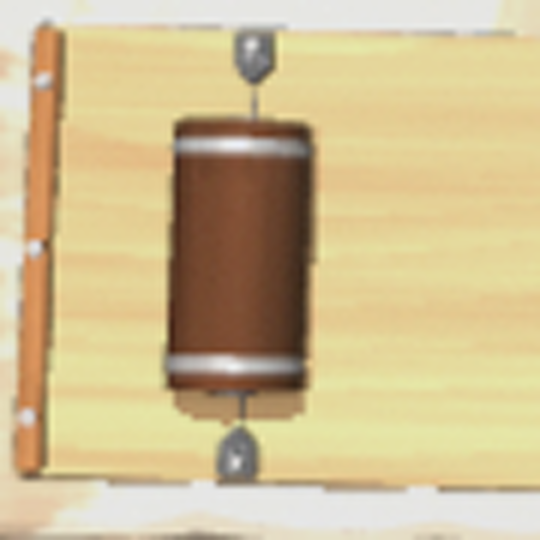

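Run:
```python
from h import *
from scipy.optimize import fsolve
c=capture("top")
px=lambda u,v:((u+.5)/6-.5+165,(v+.5)/6-.5+176)
a=np.linspace(0,2*np.pi,361)
for v,l,r in((145,175,311),(255,171.5,308),(365,168,305)):
    m=(px(l,v)[0]+px(r,v)[0])/2; x=ray(c,*px((l+r)/2,v),.05)[0]
    def f(y):
        q=[proj(c,[x,y[0]+.028*np.cos(t),.04+.028*np.sin(t)])[0] for t in a];return [(min(q)+max(q))/2-m]
    print("roller x,y",x.round(4),fsolve(f,[.374]).round(4))
for u,v,z in((254,84,.0155),(238,428,.0155),(254,100,.012),(242,405,.012)):print("line",ray(c,*px(u,v),z).round(4))
print("ends",ray(c,*px(243,120),.055),ray(c,*px(236,392),.055))
```

```text
roller x,y 0.5475 [0.3719]
roller x,y 0.5027 [0.3719]
roller x,y 0.458 [0.372]
line [0.5752 0.3737 0.0155]
line [0.4315 0.3762 0.0155]
line [0.5688 0.3742 0.012 ]
line [0.441  0.3756 0.012 ]
ends [0.55735345 0.36898097 0.055     ] [0.44723209 0.36862686 0.055     ]
```

View pics/s4.png

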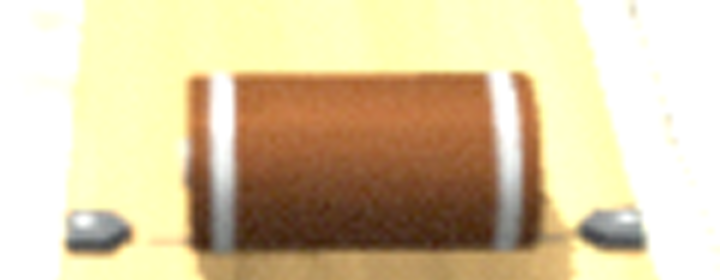

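{"api": "play_rows", "payload": {"steps": [0, 0, 0, 0.06, -0.001, 0, 0.05, 0, 0, 0, 0.12, -0.001, 0.0, 0.05, 0, 0, 0, 0.18, -0.001, 0.03, 0.05, 0, 0, 0, 0.23, -0.001, 0.06, 0.05, 0, 0, 0, 0.267, -0.001, 0.085, 0.05, 0, 0, 0, 0.267, -0.001, 0.09, 0.05, 0, 0, 0, 0.267, -0.001, 0.09, 0.05, 0, 0, 0, 0.267, -0.001, 0.09, 0.05]}}

```text
t: 9.93
tcp_pos: [0.5034, 0.3036, 0.0358]
ee_rot: [0.709, 0.705, 0.001, 0.0]
ft_force: [0.3, -0.9, -0.1]
width: 0.0499
grip_force: 0.0
```

```bash
python3 -c "
from h import *
goal([.503,.3403,.034],-1.0)"
```

```text
t 9.93 tcp [0.5034 0.3036 0.0358] w 0.05 F [ 0.3 -0.9 -0.1]
turn [ 0.0019 -0.0007  0.011 ] shift [ 0.0367 -0.0006  0.0018]
```

{"api": "play_rows", "payload": {"steps": [0, 0, 0.011, 0.012, 0, 0, 0.05, 0, 0, 0.011, 0.022, 0, 0, 0.05, 0, 0, 0.011, 0.029, 0, 0, 0.05, 0, 0, 0.011, 0.032, 0, 0, 0.05, 0, 0, 0.011, 0.0335, 0, 0, 0.05, 0, 0, 0.011, 0.035, 0, 0, 0.05, 0, 0, 0.011, 0.036, 0, 0, 0.05, 0, 0, 0.011, 0.0365, 0, 0, 0.05]}}

```text
t: 10.92
tcp_pos: [0.5029, 0.3403, 0.0345]
ee_rot: [0.713, 0.701, 0.0, -0.0]
ft_force: [-0.4, 0.2, -0.0]
width: 0.0499
grip_force: 0.1
```

{"api": "play_rows", "payload": {"steps": [0, 0, 0, 0, 0, 0, 0.05, 0, 0, 0, -0.01, 0, 0, 0.05, 0, 0, 0, -0.06, 0, -0.02, 0.05, 0, 0, 0, -0.12, 0, -0.05, 0.05, 0, 0, 0, -0.18, 0, -0.07, 0.05, 0, 0, 0, -0.24, 0, -0.09, 0.05, 0, 0, 0, -0.3, 0, -0.09, 0.05, 0, 0, 0, -0.3, 0, -0.09, 0.05]}}

```text
t: 11.92
tcp_pos: [0.4977, 0.0363, 0.1252]
ee_rot: [0.715, 0.699, 0.0, 0.001]
ft_force: [-0.2, 0.1, -0.5]
width: 0.0503
grip_force: 0.0
```

Run:
```python
from h import *
goal([.503,.3,.034],-.4)
c=capture("side");im=c["image"][250:310,285:405]
a=cv2.resize(cv2.convertScaleAbs(im,alpha=1.5),None,fx=6,fy=6,interpolation=cv2.INTER_CUBIC)[:280]
c=capture("top");im=c["image"][176:266,165:255]
b=cv2.resize(cv2.convertScaleAbs(im,alpha=1.6),None,fx=6,fy=6,interpolation=cv2.INTER_CUBIC)
cv2.imwrite("pics/s5.png",a);cv2.imwrite("pics/t5.png",b)
```

```text
t 11.93 tcp [0.4977 0.0363 0.1252] w 0.05 F [-0.2  0.1 -0.5]
turn [ 0.0013  0.0011 -0.0169] shift [ 0.2639 -0.0011  0.0909]
```

View pics/t5.png

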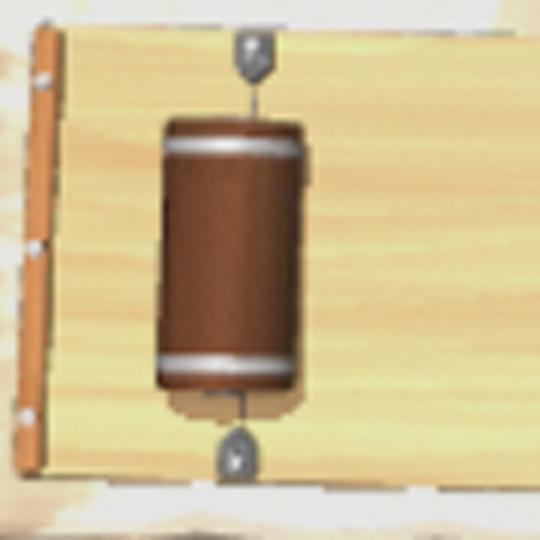

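Run:
```python
from h import *
from scipy.optimize import fsolve
def avg(n,k=6): return np.mean([capture(n)["image"].astype(float) for _ in range(k)],0)
c=capture("top");I=avg("top");g=I[:,:,0]  # blue
a=np.linspace(0,2*np.pi,721)
def cross(p,th,rise):
    for i in range(len(p)-1):
        if (p[i]-th)*(p[i+1]-th)<=0 and (p[i+1]>p[i])==rise:return i+(p[i]-th)/(p[i]-p[i+1])
G=I.sum(2)
out=[]
for v in range(204,235):
    p=G[v,183:225];l=cross(p,(p[:6].mean()+p[12:26].mean())/2,False);p2=p[::-1];r=cross(p2,(p2[:6].mean()+p[12:26].mean())/2,False)
    if l is None or r is None: continue
    l+=183;r=224-r;m=(l+r)/2;x=ray(c,m,v,.06)[0]
    f=lambda y:[(lambda q:(min(q)+max(q))/2-m)([proj(c,[x,y[0]+.028*np.cos(t),.04+.028*np.sin(t)])[0] for t in a[::4]])]
    out.append((x,fsolve(f,[.374])[0],l,r))
o=np.array(out);k=np.polyfit(o[:,0],o[:,1],1);print("roller y@.503",np.polyval(k,.503),"slope deg",np.degrees(k[0]),"width px",(o[:,3]-o[:,2]).mean(),len(o),np.std(o[:,1]-np.polyval(k,o[:,0])))
# pointers: darkness centroid per row
for rows in(range(182,190),range(248,256)):
    for v in rows:
        p=G[v,195:217];bg=np.percentile(p,80);w=np.clip(bg-p-25,0,None)
        if w.sum()>60:print(v,"pt",ray(c,195+(w*np.arange(22)).sum()/w.sum(),v,.017).round(4),round(w.sum()))
s=capture("side");S=avg("side").sum(2)
res=[]
for u in range(322,366,4):
    p=S[255:300,u].round(0);d=np.diff(p);res.append((u,255.5+d[:15].argmin(),255.5+d[25:].argmax()+25))
print(res)
for y in(.37,.373,.376,.379):print(y,np.round(sil(s,y),2))
```

```text
roller y@.503 0.3754104926776664 slope deg -0.2958962214812946 width px 24.223474174539184 31 0.0001968678732917897
182 pt [0.5942 0.3729 0.017 ] 695
183 pt [0.5917 0.3722 0.017 ] 635
184 pt [0.5892 0.3724 0.017 ] 750
185 pt [0.5867 0.3724 0.017 ] 677
186 pt [0.5841 0.3729 0.017 ] 775
187 pt [0.5816 0.3722 0.017 ] 852
188 pt [0.5791 0.373  0.017 ] 704
189 pt [0.5766 0.3733 0.017 ] 468
248 pt [0.4289 0.375  0.017 ] 600
249 pt [0.4264 0.3753 0.017 ] 822
250 pt [0.4239 0.3753 0.017 ] 863
251 pt [0.4215 0.375  0.017 ] 863
252 pt [0.419  0.3746 0.017 ] 627
253 pt [0.4165 0.3746 0.017 ] 640
254 pt [0.414  0.3748 0.017 ] 748
255 pt [0.4115 0.3755 0.017 ] 802
[(322, np.float64(262.5), np.float64(293.5)), (326, np.float64(263.5), np.float64(292.5)), (330, np.float64(263.5), np.float64(292.5)), (334, np.float64(263.5), np.float64(292.5)), (338, np.float64(263.5), np.float64(292.5)), (342, np.float64(263.5), np.float64(292.5)), (346, np.float64(263.5), np.float64(292.5)), (350, np.float64(263.5), np.float64(292.5)), (354, np.float64(262.5), np.float64(292.5)), (358, np.float64(262.5), np.float64(292.5)), (362, np.float64(262.5), np.float64(292.5))]
0.37 [260.87 290.59]
0.373 [261.7  291.54]
0.376 [262.53 292.5 ]
0.379 [263.37 293.46]
```

View pics/s5.png

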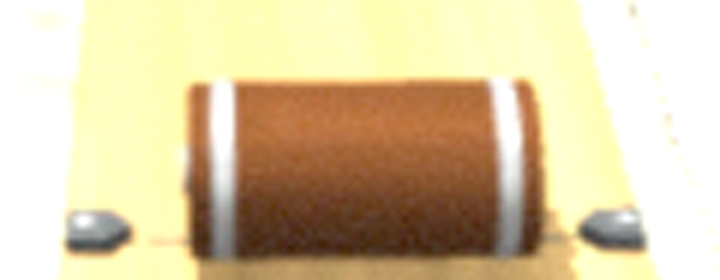

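```bash
python3 -c "
from bench import robot
print(robot.close_job())"
```

```text
the job is handed in; nothing more can be done
None
```

The roller was pushed about 205 mm along the board and released between the pointer tips, about 1 mm off the line and within about 0.5° of square by the camera measurements; the job is handed in at about 12–13 s, and no verdict came back.

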